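# Dial open the sample lock drawer

## Robot

A 6-joint arm with a two-finger parallel gripper is mounted at the origin on the work surface. World frame = base frame: x ahead of the robot, y to its left, z up, the work surface at z = 0. Lengths are in mm, angles in degrees, forces in N, time in s.
With the tool pointing down it reaches from about 300 to 850 mm from the base axis. Payload 4.2 kg.
Tool frame: the origin (TCP) lies midway between the tips of the shut fingers; the grasp point (between the pads) lies 19 mm behind it; z points along the fingers, x is the direction in which the jaws open and shut, and the axes are right-handed (so a half turn about z gives the same grasp; the last joint's range is limited). The gripper opens to 91 mm and grips with 3 to 60 N. Pads are 32 mm wide; open, the fingers measure 118 mm over their backs; the gripper's body (76 mm by 178 mm) begins 60 mm behind the grasp point.
Start: joints at [-68.01, 18.312, 89.639, -0, 72.044, -1.146], TCP at [225.931, -528.771, 213.976] pointing down, gripper open.
Joint ranges: [-177.97, 177.97], [-48.28, 115.42], [12.27, 149.76], [-77.06, 257.06], [2.81, 150.46], [-146.56, 146.56]. Speed limits (degrees/s): [147.25, 147.25, 180, 180, 180, 180].

## Interface

Orientations are given as [roll, pitch, yaw] about the fixed x, y, z axes, in that order (R = Rz(yaw) Ry(pitch) Rx(roll)).
In Python, from workcell import env gives the robot as it stands. The module is installed in compiled form; this text tells all that it offers.
- The arm moves only by the tool drive_tool, never from a script. Its argument "series" is a list of rows, each a list of 3 entries, a list of its own where there are three numbers: the closure, from 0 (fully open) to 1 (shut), then the shift along the tool's x, y, z in mm, then the turn, a rotation vector about the tool's x, y, z in rad. In form: [[gripper, [dx, dy, dz], [rx, ry, rz]], ...]. A call has exactly 5 rows; each row is the pose to reach, as a shift and turn from the pose commanded when the call began, along the tool's axes at that moment; what a row does not reach only later rows make up. A row lasts 1/10 s, in which the tool goes at most 50 mm and 8.59 degrees, less where a joint would pass 70% of its speed; a pose out of reach is approached as far as the arm can. A call with a gripper value outside its range is refused whole. The fingers move at their own pace and stop on an object; "squeeze" is the grip in N (left out, the last holds). Time passes only in rows, so rows that repeat a pose let the fingers close, or fill a call up. It gives the time, the measured TCP pose, the force and the opening at its end, in the units of the state.
- env.state(): the state, without advancing time (a new reading comes with each control period).
- env.grab_frame(name): name is "scene" or "top"; returns a dict with "image" (400x640x3 uint8, red, green, blue), "K" (3x3 intrinsics, pixels), "k1" (the pictures are not rectified: a ray, as slopes to the right and down, at radius r is drawn at 1 + k1 r^2 times it, then the intrinsics apply), "origin" and "orientation" of the camera in the world. Camera axes: x right, y down, z forward; pixel columns grow to the right and rows downward; lengths in mm; the calibration is good to about 2 mm. A picture is of the moment at which its call begins. There is no depth.
- env.job_done(): hands the job in, once; it reports no verdict.
The state is a dict: "time_s": time; "qpos": joint angles; "qvel": joint speeds; "effort": joint torques, N m; "ee_pos": TCP position; "ee_rot": TCP orientation; "force": force on the tool from outside, world axes, zero at the start; "torque": the same for the moment, N m; "gripper_width": finger opening in mm.
Only numpy, scipy, OpenCV 4.12 (cv2) and the standard library are available. Lean on these libraries where they do the work, as an engineer would, in place of code of your own. Each camera call takes 0.05 s, during which the arm holds its last target.

## Task

Unlock the sample drawer with its crank dial, read like a clock face seen from above with twelve o'clock on the side away from the drawer front: turn clockwise at least two full turns and stop at three o'clock, turn back counter-clockwise past three o'clock once more and stop at eleven, then turn clockwise gently until you feel the dial stop. Then pull the drawer fully open by its handle and let go. Never force the dial against its stop, and leave the other things where they stand.

Things in the scene. Friction and masses are not known exactly. Their poses are not given: they have to be found in the camera images.
- case: White steel lock cabinet fixed to the bench, 180 (x) by 300 (y) by 115 mm high. Origin: centre of its underside; its own +x points from the drawer front to the back, +y to its left seen from the front. On its top, centred 40 mm left of its centre, stands a square aluminium lock housing, 116 by 116 by 40 mm; a loose jar stands on the top's right.
- dial_center (a point): Centre of the upper face of the round aluminium dial (80 mm across, flat on the lock housing), on its vertical axis, 166 mm above the bench. Twelve black marks ring it as on a clock face, no numerals: the double thick mark is 12 o'clock, towards the cabinet's +x (back); thick single marks are 3, 6 and 9; 3 o'clock is towards the cabinet's -y.
- dial (a joint): Turn of the dial in rad, growing clockwise seen from above, not wrapping: 0 with the crank grip at 12 o'clock, pi/2 at 3, 11 pi/6 at 11 o'clock, plus whole turns. Starts between about 9:20 and 2:40. It has no end stop, stays where it is left and takes about 2 to 6 N at the grip to turn.
- housing (a point): The lock housing; this point: centre of its underside, on the dial's axis. Inside, three wheels count the turns: the first two stops must be right to about 9 degrees and not be overshot (else begin again). If right, a bolt drops in the last clockwise turn, 40 to 145 degrees past 11 o'clock (it differs each time); the dial then turns no farther but gives springily, 4 N per mm at the grip.
- crank_grip: Upright black crank grip on the dial: a cylinder 14 mm across, 36 mm high, free to spin about its own axis, 30 mm from the dial's axis. Origin: its centre, half-way up, 20 mm above the dial's upper face. Carried round in a circle it turns the dial; the gripper need not turn with it.
- handle: Steel bar handle of the drawer: a round rod 12 mm thick, 120 mm long, level, along the cabinet's y. Origin: centre of the bar, 82 mm above the bench, 45 mm before the drawer front, which is 10 mm before the cabinet. The cabinet's top is 33 mm higher.
- cam: Lock wheel on the dial's shaft inside the housing, unseen, 60 mm across; origin on the dial's axis at the housing's underside. When the dial has stopped, the bolt bears on its rim, 30 mm from the axis, about as hard as the crank grip is pushed on. It must not bear with more than 20 N, so stop pushing as soon as the stop is felt.
- drawer (a joint): How far the drawer is out, in m: 0 shut, 0.060 fully open. It slides along the cabinet's -x with about 2 N of friction and stays where it is left. While locked it has only about 1 mm of play.
- jar: Bystander: small screw-top jar, 36 mm across, 45 mm high, loose on the right of the cabinet's top. Origin: centre of its underside.
- beaker: Bystander: clear beaker, 72 mm across, 85 mm high, right of the cabinet. Origin: centre of its underside.
- tip_box: Bystander: white box, 85 by 120 by 60 mm high, left of the cabinet. Origin: centre of its underside.
- bottle: Bystander: bottle, 64 mm across, 150 mm high, at the right. Origin: centre of its underside.
- dish: Bystander: steel bowl, 100 mm across, 30 mm high, at the left. Origin: centre of its underside.
- cup_lid: Bystander: flat grey lid, 60 mm across, 12 mm high, at the right. Origin: centre of its underside.
- rack: Bystander: steel tube rack, 70 by 200 mm, 108 mm high with its tubes, at the left. Origin: centre of its underside.

How it is judged:
By the outcome, as a careful person would: the job done as asked, in the order asked, and still so for the second after the job is handed in, with the robot touching nothing.
It also fails if it takes over 70 s, if anything falls off the work surface, if the arm or the gripper's body presses on something with over 40 N, if the wrist force passes 120 N, or if a joint passes its speed limit or range.

## Working session

There is one attempt and no reset: what is moved stays moved. The work goes in short steps, Python scripts to look and compute and a tool call to move; the robot and the scene stay as the last step left them, time stands still between calls to the robot, and variables do not carry over. Pictures are saved under pics/ and viewed, and the job is handed in when it is done.

Besides the shell and the picture viewer there is one more tool, called after "Request:" as name([rows], argument=value, ...), one row to a line, values as JSON. drive_tool: Moves the arm, as the interface text tells. Its arguments: {"type":"object","properties":{"series":{"type":"array","items":{"type":"array"}},"squeeze":{"type":"number"}},"required":["series"]}

```bash
mkdir -p pics; python3 - <<'E'
from workcell import env
import cv2
print(env.state())
for n in("scene","top"):
    f=env.grab_frame(n); cv2.imwrite(f"pics/{n}0.png",f["image"][:,:,::-1]); print(n,f["K"],f["k1"],f["origin"],f["orientation"])
E
```

```text
{'time_s': 0.0, 'qpos': array([-6.80080203e+01,  1.83515399e+01,  8.97053296e+01, -7.50258407e-04,
        7.20439702e+01, -1.14568984e+00]), 'qvel': array([-0.08270777,  0.02091648,  0.09267345,  0.09244552,  0.01446228,
        0.05228766]), 'effort': array([ 1.00906240e-03, -4.12463343e+01, -2.31974959e+01,  7.28134881e-02,
        4.57231072e-02, -1.60373229e-04]), 'ee_pos': array([ 225.75386623, -528.28734889,  213.12859121]), 'ee_rot': array([-1.79998697e+02,  1.00833715e-01, -6.68620974e+01]), 'force': array([ 0.69976648,  0.61103024, -0.12510935]), 'torque': array([ 0.00256753, -0.01634055, -0.02472207]), 'gripper_width': 91.23906338255945}
scene [[395.60892166   0.         319.66651332]
 [  0.         395.60892166 196.91602258]
 [  0.           0.           1.        ]] -0.03143749406637521 [1051.14353755 -658.22434187  814.10523857] [-128.51863808   -0.61139445   40.84149077]
top [[425.91980823   0.         323.53578525]
 [  0.         425.91980823 196.68256909]
 [  0.           0.           1.        ]] -0.1112054807194893 [ 434.69581294  -35.71440175 1462.68230191] [-176.81578586    0.61647175  -89.06705448]
```

View pics/scene0.png

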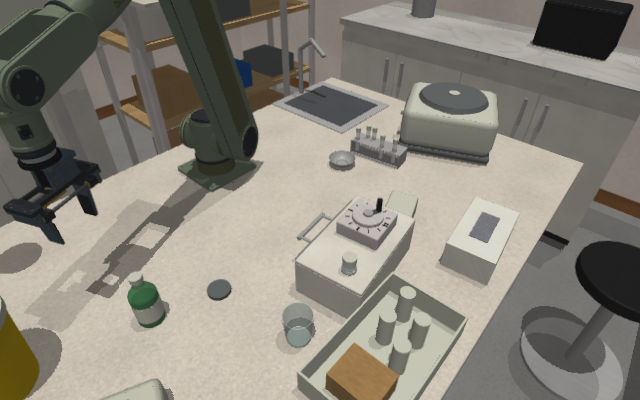

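View pics/top0.png

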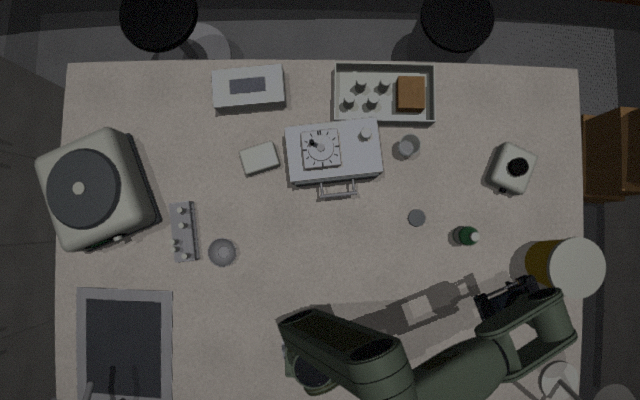

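```bash
python3 - <<'E'
import cv2
a=cv2.imread("pics/top0.png"); cv2.imwrite("pics/top0c.png",cv2.resize(a[90:290,220:420],None,fx=3,fy=3,interpolation=cv2.INTER_CUBIC))
a=cv2.imread("pics/scene0.png"); cv2.imwrite("pics/scene0c.png",cv2.resize(a[100:300,150:400],None,fx=3,fy=3,interpolation=cv2.INTER_CUBIC))
E
```

```text
(no output)
```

View pics/top0c.png

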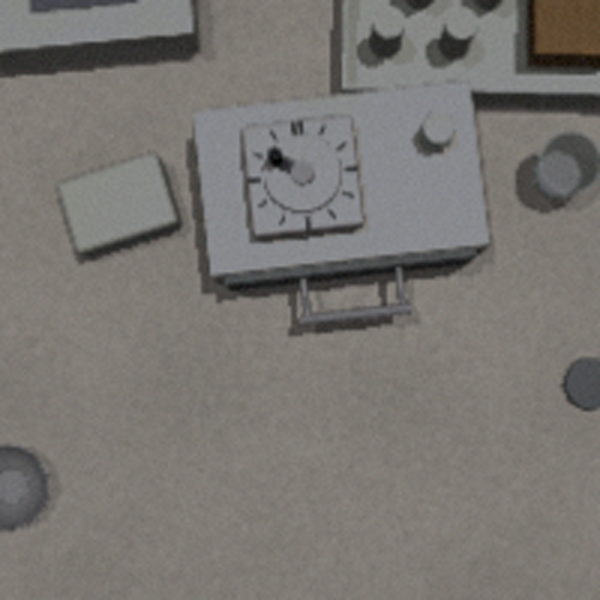

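View pics/scene0c.png

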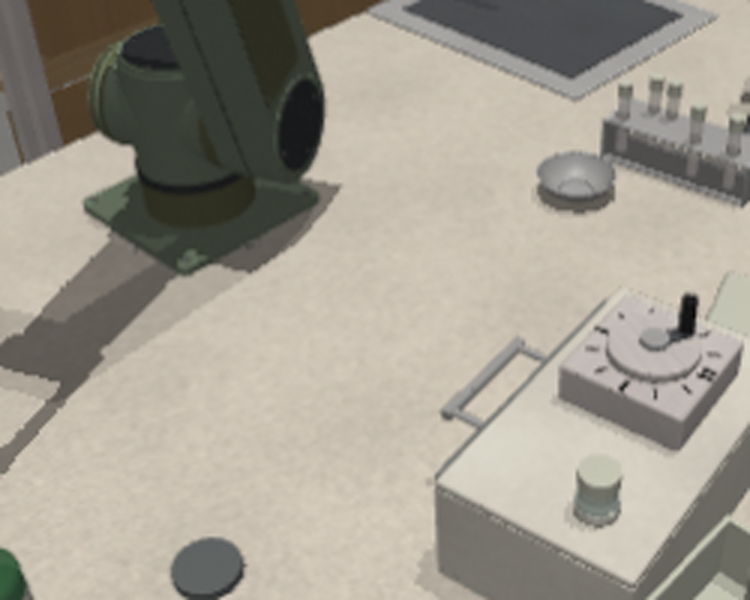

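The top view shows the cabinet around (333,150), the dial at about (320,147) with the grip near (312,142), about 11 o'clock, and the handle bar at (338,194). The jar is at (365,133).

```bash
cat > h.py <<'E'
import numpy as np, cv2
from scipy.spatial.transform import Rotation as Ro
from workcell import env
def ray(f,uv):
    uv=np.atleast_2d(np.array(uv,float)); K=f["K"]
    d=np.array([(uv[:,0]-K[0,2])/K[0,0],(uv[:,1]-K[1,2])/K[1,1]]).T
    p=d.copy()
    for _ in range(20): p=d/(1+f["k1"]*(p**2).sum(1,keepdims=True))
    v=np.c_[p,np.ones(len(p))]
    R=Ro.from_euler('xyz',f["orientation"],degrees=True).as_matrix()
    return np.array(f["origin"]),v@R.T
def onz(f,uv,z):
    o,d=ray(f,uv); return o+d*((z-o[2])/d[:,2])[:,None]
def tri(f1,u1,f2,u2):
    o1,d1=ray(f1,u1);o2,d2=ray(f2,u2)
    A=np.c_[d1[0],-d2[0]];t=np.linalg.lstsq(A,o2-o1,rcond=None)[0]
    a=o1+t[0]*d1[0];b=o2+t[1]*d2[0];return (a+b)/2,np.linalg.norm(a-b)
def proj(f,P):
    R=Ro.from_euler('xyz',f["orientation"],degrees=True).as_matrix()
    c=(np.atleast_2d(P)-f["origin"])@R; p=c[:,:2]/c[:,2:]
    p=p*(1+f["k1"]*(p**2).sum(1,keepdims=True)); K=f["K"]
    return np.c_[p[:,0]*K[0,0]+K[0,2],p[:,1]*K[1,1]+K[1,2]]
E
python3 - <<'E'
from h import *
f=env.grab_frame("top");g=env.grab_frame("scene")
c=lambda L:[(x/3+220-1/3,y/3+90-1/3) for x,y in L]
im=cv2.cvtColor(f["image"],cv2.COLOR_RGB2GRAY)
P=onz(f,c([(245,126),(354,115),(364,226),(257,238)]),155);print("housing",P.round(1),P.mean(0))
print([np.linalg.norm(P[i]-P[i-1]) for i in range(4)])
P=onz(f,c([(194,113),(470,84),(489,243),(212,277)]),115);print("case",P.round(1),P.mean(0),[np.linalg.norm(P[i]-P[i-1]) for i in range(4)])
P=onz(f,c([(300,318),(411,309)]),82);print("handle",P,P.mean(0),np.linalg.norm(P[0]-P[1]))
# marks: dark comps in housing
big=cv2.resize(im[120:175,295:347],None,fx=4,fy=4,interpolation=cv2.INTER_CUBIC)
for thr in(85,):
    n,l,s,ce=cv2.connectedComponentsWithStats((big<thr).astype(np.uint8))
    for i in range(1,n):
        if 8<s[i,4]<2000:
            uv=((ce[i]+.5)/4-.5)+[295,120]; print(s[i,4],uv.round(2),onz(f,uv,155).round(1)[0],onz(f,uv,204).round(1)[0])
cv2.imwrite("pics/d.png",cv2.resize(f["image"][115:180,290:350,::-1],None,fx=9,fy=9,interpolation=cv2.INTER_CUBIC))
cv2.imwrite("pics/e.png",cv2.resize(g["image"][180:270,290:420,::-1],None,fx=6,fy=6,interpolation=cv2.INTER_CUBIC))
E
```

```text
housing [[708.8  51.9 155. ]
 [721.9 -60.9 155. ]
 [606.1 -72.8 155. ]
 [592.   37.2 155. ]] [657.18042363 -11.15998157 155.        ]
[np.float64(117.71449988126325), np.float64(113.6394500079138), np.float64(116.443734637988), np.float64(110.88072190942569)]
case [[ 730.7  109.6  115. ]
 [ 766.6 -185.6  115. ]
 [ 595.3 -206.9  115. ]
 [ 554.5   86.4  115. ]] [661.77548293 -49.13002888 115.        ] [np.float64(177.65944033621483), np.float64(297.4546414278146), np.float64(172.56941190730515), np.float64(296.05993002133073)]
handle [[ 514.36558319   -6.99122743   82.        ]
 [ 526.00886231 -127.00075828   82.        ]] [520.18722275 -66.99599286  82.        ] 120.57302121425703
141 [334.06 120.  ] [747.1 -49.4 155. ] [735.4 -48.8 204. ]
181 [318.67 132.06] [708.2  -2.1 155. ] [698.   -3.3 204. ]
23 [326.99 132.84] [706.1 -28.  155. ] [695.9 -28.3 204. ]
19 [310.56 134.53] [700.1  23.  155. ] [690.1  20.8 204. ]
26 [333.38 138.36] [689.  -48.1 155. ] [679.5 -47.6 204. ]
754 [312.34 143.18] [673.  17. 155.] [664.  15. 204.]
84 [300.73 143.32] [672.  53. 155.] [663.1  49.7 204. ]
79 [337.09 145.83] [665.7 -59.9 155. ] [657.1 -59.  204. ]
209 [302.75 151.33] [647.   46.3 155. ] [639.   43.2 204. ]
9 [322.79 149.85] [652.5 -15.8 155. ] [644.3 -16.5 204. ]
13 [335.11 154.09] [639.8 -54.1 155. ] [632.1 -53.4 204. ]
15 [307.49 157.28] [628.6  31.2 155. ] [621.3  28.7 204. ]
121 [302.65 161.54] [615.1  45.9 155. ] [608.3  42.9 204. ]
24 [330.25 160.93] [618.2 -39.4 155. ] [611.4 -39.3 204. ]
15 [313.89 162.78] [611.7  11.1 155. ] [605.1   9.3 204. ]
1491 [321.55 167.22] [598.2 -12.8 155. ] [592.1 -13.7 204. ]
```

View pics/d.png

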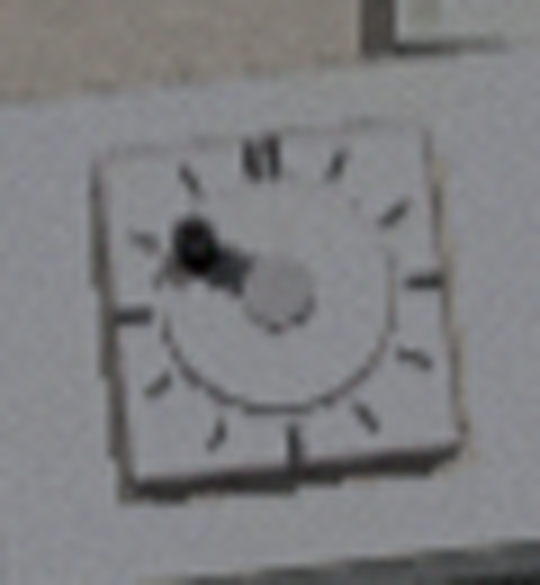

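View pics/e.png

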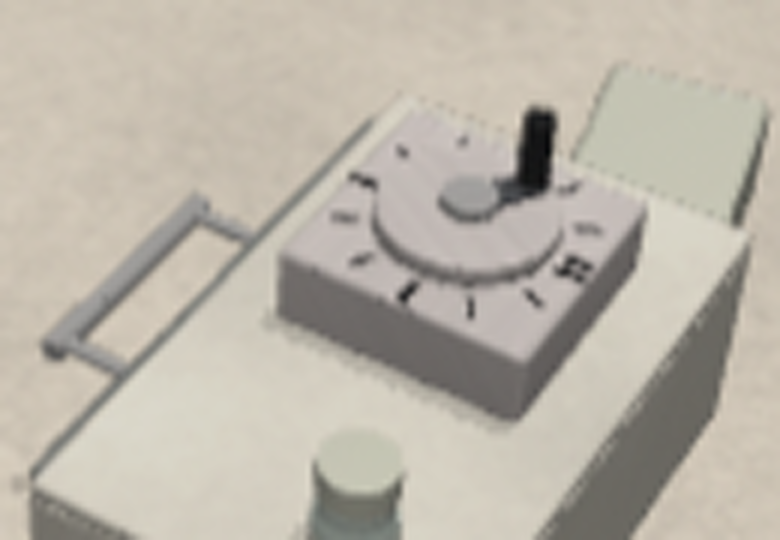

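```bash
python3 - <<'E'
from h import *
f=env.grab_frame("top");g=env.grab_frame("scene")
d=lambda x,y:((x+.5)/9-.5+290,(y+.5)/9-.5+115)
e=lambda x,y:((x+.5)/6-.5+290,(y+.5)/6-.5+180)
M={1:((336,164),(534,297)),2:((395,213),(471,308)),3:((424,281),(409,293)),4:((414,358),(361,260)),5:((368,417),(344,217)),6:((294,447),(363,181)),7:((218,434),(403,152)),8:((160,385),(462,140)),9:((134,317),None),10:((146,241),(569,187)),11:((192,180),(588,229)),12:((262,158),(573,269))}
from scipy.optimize import least_squares
def fit(get,n):
    ks=[];P=[]
    for k,(a,b) in M.items():
        p=get(a,b)
        if p is not None: ks.append(k);P.append(p)
    ks=np.array(ks);P=np.array(P)
    def r(x):
        th=x[3]-ks*np.pi/6
        return (P-(x[:2]+x[2]*np.c_[np.cos(th),np.sin(th)])).ravel()
    s=least_squares(r,[655,-10,45,0.1],loss='soft_l1');print(n,s.x.round(2),"yaw",np.degrees(s.x[3]),abs(s.fun).reshape(-1,2).max(1).round(1))
    return s.x
fit(lambda a,b:onz(f,d(*a),155)[0,:2],"top")
fit(lambda a,b:None if b is None else onz(g,e(*b),155)[0,:2],"scene")
for k in M:
    if M[k][1]: print(k,tri(f,d(*M[k][0]),g,e(*M[k][1])))
# hub
print("hub",tri(f,d(278,293),g,e(470,197)))
print("grip",tri(f,d(196,237),g,e(540,113)))
print("grip top z204",onz(f,d(193,242),204),onz(g,e(540,112),204))
E
```

```text
top [ 6.5877e+02 -8.5900e+00  5.0690e+01  1.3000e-01] yaw 7.3925692262440155 [0.7 0.6 0.6 0.2 0.6 0.9 0.5 0.4 0.6 0.7 1.  1. ]
scene [ 6.572e+02 -7.960e+00  5.147e+01  1.400e-01] yaw 7.787092832861652 [0.4 0.6 0.7 0.4 0.3 2.  0.3 3.  0.5 0.9 1.4]
1 (array([705.57762935, -27.97946713, 156.43516284]), np.float64(1.0807147280658889))
2 (array([689.13189327, -48.57406184, 154.63001587]), np.float64(0.996262209615099))
3 (array([665.46800564, -58.84853794, 155.44247977]), np.float64(0.8436076716069553))
4 (array([638.65890417, -55.80449041, 155.29141949]), np.float64(0.8949444497570578))
5 (array([617.76868076, -40.32246249, 156.54642749]), np.float64(0.9744393388932473))
6 (array([607.722609  , -14.72439653, 154.39584102]), np.float64(0.10015951665032558))
7 (array([610.90556011,  10.87123302, 156.51875553]), np.float64(1.5520199459356607))
8 (array([627.2762682 ,  31.09697031, 159.74680982]), np.float64(1.0912274089137073))
10 (array([678.13107678,  37.43710332, 157.5241856 ]), np.float64(0.309066611215742))
11 (array([699.20071766,  21.57136195, 156.57444152]), np.float64(1.2272139928823758))
12 (array([707.5648417 ,  -2.35748264, 155.39241304]), np.float64(1.0115595151302363))
hub (array([658.20733791,  -8.76589361, 170.35680764]), np.float64(0.23606817327297694))
grip (array([670.54672591,  18.0464726 , 205.6513784 ]), np.float64(0.11885713450273866))
grip top z204 [[669.21064323  19.11817381 204.        ]] [[669.10110465  20.38550933 204.        ]]
```

```bash
cat >> h.py <<'E'
C=np.array([658.2,-8.5]); YAW=7.5
cx=np.array([np.cos(np.radians(YAW)),np.sin(np.radians(YAW))]); cy=np.array([-cx[1],cx[0]])
def gp(a,r=30): # dial deg clockwise from 12
    a=np.radians(a); return C+r*(np.cos(a)*cx-np.sin(a)*cy)
def plan(pos,rpy,q=True):
    s=env.state(); R=Ro.from_euler('xyz',s["ee_rot"],degrees=True)
    d=R.inv().apply(np.array(pos)-s["ee_pos"]); rv=(R.inv()*Ro.from_euler('xyz',rpy,degrees=True)).as_rotvec()
    print("t",round(s["time_s"],2),"ee",s["ee_pos"].round(1),s["ee_rot"].round(1),"F",s["force"].round(1),"w",round(s["gripper_width"],1))
    print("shift",d.round(1),"rot",rv.round(3)); return d,rv
E
python3 -c "
from h import *
print(gp(-60))
p=gp(-60)
plan([*p,250],[180,0,7.5])"
```

```text
[669.68050297  19.21638598]
t 0.3 ee [ 225.9 -528.6  213.7] [-180.     0.   -66.9] F [-1.   0.9 -0.4] w 91.0
shift [-329.4 -623.4  -36.1] rot [-0.     0.    -1.298]
```

Request:
drive_tool([
  [0,[0,0,-36],[0,0,0]],
  [0,[-329.4,-623.4,-36],[0,0,-1.298]],
  [0,[-329.4,-623.4,-36],[0,0,-1.298]],
  [0,[-329.4,-623.4,-36],[0,0,-1.298]],
  [0,[-329.4,-623.4,-36],[0,0,-1.298]],
], squeeze=30)

```text
time_s: 0.8
ee_pos: [352.6, -371.9, 250.1]
ee_rot: [180.0, -0.0, -32.2]
force: [0.9, -1.3, 0.4]
gripper_width: 91.1
```

```bash
python3 -c "
from h import *
plan([*gp(-60),250],[180,0,7.5])"
```

```text
t 0.8 ee [ 352.6 -371.9  250.1] [180.   -0.  -32.2] F [ 0.9 -1.3  0.4] w 91.1
shift [ 6.010e+01 -4.999e+02  1.000e-01] rot [ 0.    -0.    -0.693]
```

Request:
drive_tool([
  [0,[60.1,-499.9,0],[0,0,-0.693]],
  [0,[60.1,-499.9,0],[0,0,-0.693]],
  [0,[60.1,-499.9,0],[0,0,-0.693]],
  [0,[60.1,-499.9,0],[0,0,-0.693]],
  [0,[60.1,-499.9,0],[0,0,-0.693]],
])

```text
time_s: 1.3
ee_pos: [511.3, -178.2, 250.1]
ee_rot: [180.0, -0.0, 7.5]
force: [1.4, -1.2, -0.9]
gripper_width: 91.1
```

```bash
python3 -c "
from h import *
plan([*gp(-60),250],[180,0,7.5])"
```

```text
t 1.3 ee [ 511.3 -178.2  250.1] [180.   -0.    7.5] F [ 1.4 -1.2 -0.9] w 91.1
shift [ 1.828e+02 -1.751e+02  1.000e-01] rot [ 0. -0. -0.]
```

Request:
drive_tool([
  [0,[36,-35,0],[0,0,0]],
  [0,[72,-70,0],[0,0,0]],
  [0,[108,-105,0],[0,0,0]],
  [0,[145,-140,0],[0,0,0]],
  [0,[182.8,-175.1,0],[0,0,0]],
])

```text
time_s: 1.8
ee_pos: [668.6, 16.1, 249.9]
ee_rot: [180.0, -0.0, 7.2]
force: [0.9, -0.9, -0.3]
gripper_width: 91.2
```

```bash
python3 -c "
from h import *
plan([*gp(-60),174],[180,0,7.5])
f=env.grab_frame('scene');cv2.imwrite('pics/s1.png',cv2.resize(f['image'][130:270,280:460,::-1],None,fx=4,fy=4))
"
```

```text
t 1.8 ee [668.6  16.1 249.9] [180.   -0.    7.2] F [ 0.9 -0.9 -0.3] w 91.2
shift [ 1.5 -3.  75.9] rot [ 0.    -0.    -0.005]
```

View pics/s1.png

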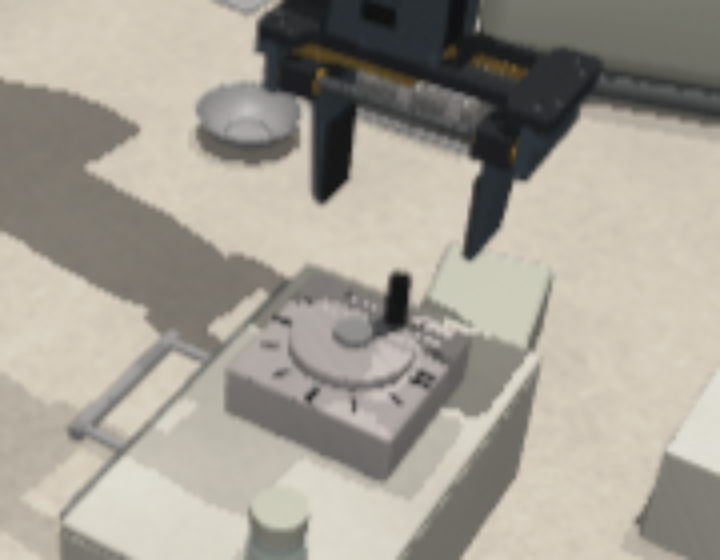

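The open gripper hovers straight over the grip (about (400,300) in this crop), with its jaws along the cabinet's x. I'll descend next.

```bash
python3 -c "
from h import *
plan([*gp(-60),175],[180,0,7.5])
"
```

```text
t 1.85 ee [673.2  22.9 248.4] [-179.7   -0.3    7.5] F [3.9 4.6 0.3] w 91.1
shift [-4.4  3.6 73.4] rot [-0.005 -0.005 -0.   ]
```

Request:
drive_tool([
  [0,[0,0,10],[0,0,0]],
  [0,[0,0,30],[0,0,0]],
  [0,[0,0,50],[0,0,0]],
  [0,[0,0,65],[0,0,0]],
  [0,[0,0,75],[0,0,0]],
])

```text
time_s: 2.35
ee_pos: [665.9, 12.9, 173.2]
ee_rot: [180.0, 0.2, 7.1]
force: [0.0, -0.0, 0.1]
gripper_width: 91.4
```

Request:
drive_tool([
  [0.3,[0,0,0],[0,0,0]],
  [0.5,[0,0,0],[0,0,0]],
  [1,[0,0,0],[0,0,0]],
  [1,[0,0,0],[0,0,0]],
  [1,[0,0,0],[0,0,0]],
], squeeze=30)

```text
time_s: 2.85
ee_pos: [667.9, 14.3, 175.6]
ee_rot: [180.0, -0.1, 7.2]
force: [-0.5, -1.3, 0.7]
gripper_width: 54.1
```

```bash
python3 -c "
from h import *
for n in ('scene','top'):
  f=env.grab_frame(n)
  c=(200,130) if n=='scene' else (120,90)
  u=proj(f,[660,0,190])[0].astype(int);print(u)
  cv2.imwrite(f'pics/{n}2.png',cv2.resize(f['image'][max(0,u[1]-70):u[1]+70,u[0]-90:u[0]+90,::-1],None,fx=4,fy=4))
plan([*gp(-60),175],[180,0,7.5])
"
```

```text
[371 204]
[317 145]
t 2.95 ee [667.8  14.3 175.3] [180.   -0.    7.2] F [ 0.5 -0.1 -0. ] w 46.3
shift [ 2.5 -4.6  0.3] rot [ 0.    -0.001 -0.005]
```

View pics/scene2.png

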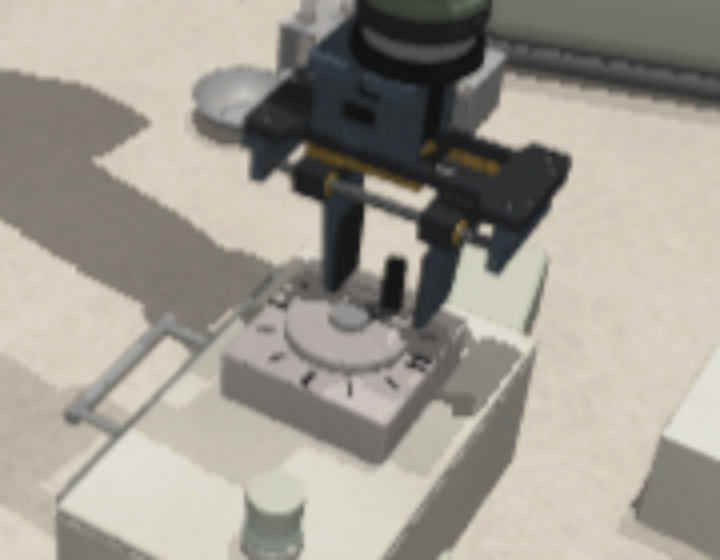

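The fingers straddle the grip, half closed. The pose is 5 mm short in y, so I'll correct that and finish closing.

Request:
drive_tool([
  [0.5,[2.5,-4.6,0],[0,0,-0.005]],
  [0.5,[2.5,-4.6,0],[0,0,-0.005]],
  [1,[2.5,-4.6,0],[0,0,-0.005]],
  [1,[2.5,-4.6,0],[0,0,-0.005]],
  [1,[2.5,-4.6,0],[0,0,-0.005]],
], squeeze=30)

```text
time_s: 3.45
ee_pos: [669.5, 19.1, 174.9]
ee_rot: [180.0, 0.0, 7.5]
force: [-0.3, -1.2, 0.4]
gripper_width: 24.4
```

Request:
drive_tool([
  [1,[0,0,0],[0,0,0]],
  [1,[0,0,0],[0,0,0]],
  [1,[0,0,0],[0,0,0]],
  [1,[0,0,0],[0,0,0]],
  [1,[0,0,0],[0,0,0]],
], squeeze=30)

```text
time_s: 3.95
ee_pos: [670.1, 19.3, 175.0]
ee_rot: [-180.0, -0.1, 7.5]
force: [3.8, 1.6, -1.3]
gripper_width: 13.0
```

```bash
python3 -c "
from h import *
for n in ('scene','top'):
  f=env.grab_frame(n)
  u=proj(f,[660,0,190])[0].astype(int)
  cv2.imwrite(f'pics/{n}3.png',cv2.resize(f['image'][max(0,u[1]-50):u[1]+50,u[0]-65:u[0]+65,::-1],None,fx=6,fy=6))
plan([*gp(-60),175],[180,0,7.5])
"
```

```text
t 4.05 ee [670.   19.3 175. ] [-1.8e+02 -1.0e-01  7.5e+00] F [ 3.3  1.2 -1. ] w 13.3
shift [-0.4  0.  -0. ] rot [-0.    -0.001  0.   ]
```

View pics/scene3.png

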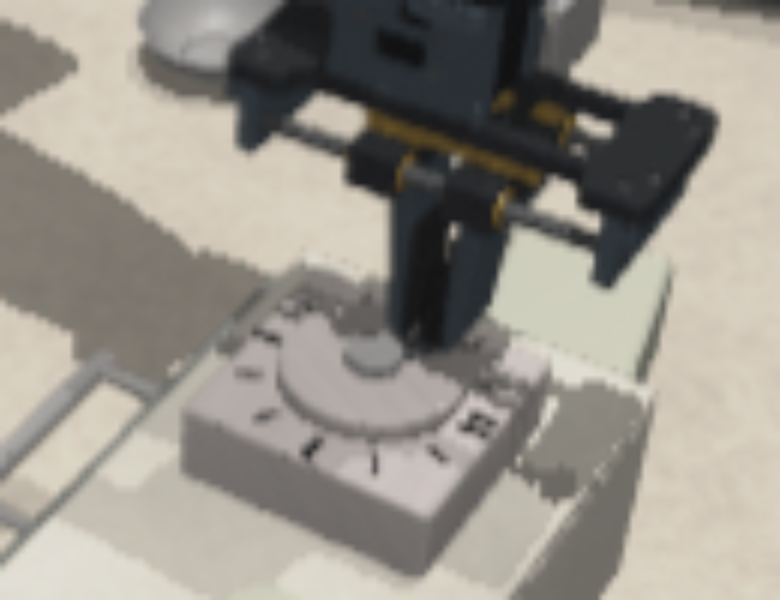

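View pics/top3.png

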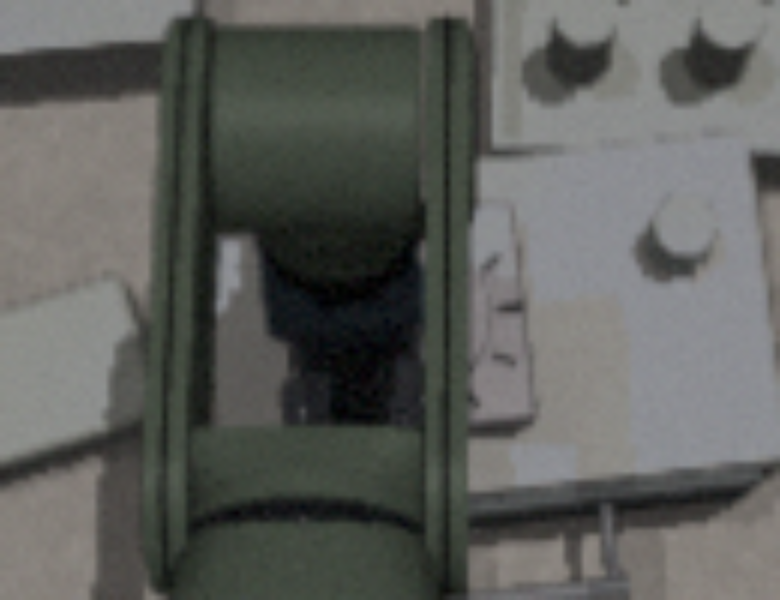

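The grip is held: the opening is 13.3 mm on a 14 mm grip, within 0.4 mm of where I expected it. Next is the first arc, −60° to 0°, done gently.

Request:
drive_tool([
  [1,[5.1,3.7,0],[0,0,0]],
  [1,[9.3,8.3,0],[0,0,0]],
  [1,[12.4,13.8,0],[0,0,0]],
  [1,[14.3,19.7,0],[0,0,0]],
  [1,[15,26,0],[0,0,0]],
], squeeze=30)

```text
time_s: 4.55
ee_pos: [688.0, -3.8, 174.9]
ee_rot: [-179.9, 0.0, 7.5]
force: [0.9, 4.3, 0.0]
gripper_width: 13.5
```

```bash
cat >> h.py <<'E'
def where():
    s=env.state(); d=s["ee_pos"][:2]-C; x,y=d@cx,-(d@cy); F=s["force"]
    fx,fy=F[:2]@cx,-(F[:2]@cy); r=np.hypot(x,y); er=np.array([x,y])/r; et=np.array([-er[1],er[0]])
    print("t",round(s["time_s"],2),"ang",round(np.degrees(np.arctan2(y,x)),1),"r",round(r,2),"xy",round(x,2),round(y,2),"z",s["ee_pos"][2].round(1),"Frad",round(er@[fx,fy],1),"Ftan",round(et@[fx,fy],1),"Fz",round(F[2],1),"w",round(s["gripper_width"],1),"rot",s["ee_rot"].round(1))
E
python3 -c "
from h import *
where()
f=env.grab_frame('scene')
u=proj(f,[660,0,190])[0].astype(int)
cv2.imwrite('pics/s4.png',cv2.resize(f['image'][max(0,u[1]-50):u[1]+50,u[0]-65:u[0]+65,::-1],None,fx=6,fy=6))
where()
a=np.radians(np.arange(0,91,18));print((30*np.c_[np.cos(a)-1,np.sin(a)]).round(1).tolist())
"
```

```text
t 4.55 ang -1.5 r 30.13 xy 30.12 -0.79 z 174.9 Frad 1.6 Ftan -4.1 Fz 0.0 w 13.5 rot [-179.9    0.     7.5]
t 4.6 ang 1.7 r 30.11 xy 30.1 0.91 z 175.0 Frad 1.6 Ftan -1.7 Fz 0.4 w 13.3 rot [180.    0.    7.5]
[[0.0, 0.0], [-1.5, 9.3], [-5.7, 17.6], [-12.4, 24.3], [-20.7, 28.5], [-30.0, 30.0]]
```

View pics/s4.png

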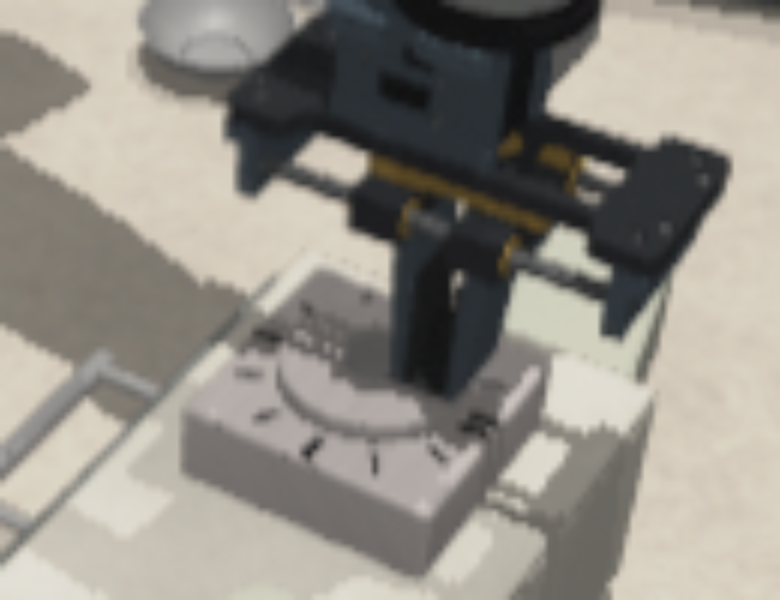

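The grip followed to 12 o'clock with only small radial force. Now the clockwise turns, one quarter per call.

Request:
drive_tool([
  [1,[-1.5,9.3,0],[0,0,0]],
  [1,[-5.7,17.6,0],[0,0,0]],
  [1,[-12.4,24.3,0],[0,0,0]],
  [1,[-20.7,28.5,0],[0,0,0]],
  [1,[-30,30,0],[0,0,0]],
])

```text
time_s: 5.1
ee_pos: [662.2, -38.1, 174.9]
ee_rot: [-179.9, -0.1, 7.5]
force: [4.5, 7.2, -2.0]
gripper_width: 13.3
```

Request:
drive_tool([
  [1,[-9.3,-1.5,0],[0,0,0]],
  [1,[-17.6,-5.7,0],[0,0,0]],
  [1,[-24.3,-12.4,0],[0,0,0]],
  [1,[-28.5,-20.7,0],[0,0,0]],
  [1,[-30,-30,0],[0,0,0]],
])

```text
time_s: 5.6
ee_pos: [629.1, -15.1, 175.0]
ee_rot: [179.7, -0.1, 7.5]
force: [5.4, -3.1, -3.3]
gripper_width: 13.1
```

```bash
python3 -c "
from h import *
where()"
```

```text
t 5.6 ang 174.8 r 29.87 xy -29.75 2.71 z 175.0 Frad -4.6 Ftan -4.2 Fz -3.3 w 13.1 rot [ 1.797e+02 -1.000e-01  7.500e+00]
```

Request:
drive_tool([
  [1,[1.5,-9.3,0],[0,0,0]],
  [1,[5.7,-17.6,0],[0,0,0]],
  [1,[12.4,-24.3,0],[0,0,0]],
  [1,[20.7,-28.5,0],[0,0,0]],
  [1,[30,-30,0],[0,0,0]],
])

```text
time_s: 6.1
ee_pos: [649.1, 20.2, 174.9]
ee_rot: [180.0, 0.7, 7.5]
force: [-10.2, 2.3, 5.3]
gripper_width: 13.0
```

Request:
drive_tool([
  [1,[9.3,1.5,0],[0,0,0]],
  [1,[17.6,5.7,0],[0,0,0]],
  [1,[24.3,12.4,0],[0,0,0]],
  [1,[28.5,20.7,0],[0,0,0]],
  [1,[30,30,0],[0,0,0]],
])

```text
time_s: 6.6
ee_pos: [687.6, -2.1, 175.0]
ee_rot: [-179.7, -0.0, 7.5]
force: [0.8, 8.4, 0.8]
gripper_width: 13.2
```

```bash
python3 -c "
from h import *
where()"
```

```text
t 6.6 ang -4.8 r 30.12 xy 30.02 -2.5 z 175.0 Frad 2.6 Ftan -8.1 Fz 0.8 w 13.2 rot [-179.7   -0.     7.5]
```

Request:
drive_tool([
  [1,[-1.5,9.3,0],[0,0,0]],
  [1,[-5.7,17.6,0],[0,0,0]],
  [1,[-12.4,24.3,0],[0,0,0]],
  [1,[-20.7,28.5,0],[0,0,0]],
  [1,[-30,30,0],[0,0,0]],
])

```text
time_s: 7.1
ee_pos: [664.4, -37.8, 175.0]
ee_rot: [-180.0, -0.4, 7.5]
force: [8.9, 7.0, -4.4]
gripper_width: 13.4
```

Request:
drive_tool([
  [1,[-9.3,-1.5,0],[0,0,0]],
  [1,[-17.6,-5.7,0],[0,0,0]],
  [1,[-24.3,-12.4,0],[0,0,0]],
  [1,[-28.5,-20.7,0],[0,0,0]],
  [1,[-30,-30,0],[0,0,0]],
])

```text
time_s: 7.6
ee_pos: [629.7, -17.2, 175.0]
ee_rot: [179.5, -0.2, 7.5]
force: [5.7, -10.2, -4.0]
gripper_width: 13.0
```

Request:
drive_tool([
  [1,[1.5,-9.3,0],[0,0,0]],
  [1,[5.7,-17.6,0],[0,0,0]],
  [1,[12.4,-24.3,0],[0,0,0]],
  [1,[20.7,-28.5,0],[0,0,0]],
  [1,[30,-30,0],[0,0,0]],
])

```text
time_s: 8.1
ee_pos: [648.1, 19.9, 174.9]
ee_rot: [180.0, 0.8, 7.5]
force: [-12.6, 1.3, 5.7]
gripper_width: 13.2
```

Request:
drive_tool([
  [1,[9.3,1.5,0],[0,0,0]],
  [1,[17.6,5.7,0],[0,0,0]],
  [1,[24.3,12.4,0],[0,0,0]],
  [1,[28.5,20.7,0],[0,0,0]],
  [1,[30,30,0],[0,0,0]],
])

```text
time_s: 8.6
ee_pos: [687.4, -1.0, 175.0]
ee_rot: [-179.6, -0.0, 7.5]
force: [0.6, 10.1, -0.3]
gripper_width: 13.4
```

```bash
python3 -c "
from h import *
where()
def arc(a0,A,r=30):
    a=np.radians(A);b=np.radians(a0);print(A,(r*np.c_[np.cos(a)-np.cos(b),np.sin(a)-np.sin(b)]).round(1).tolist())
arc(0,[14,28,40,50,60]);arc(60,[69,76,82,86,88]);arc(88,[89,89.5,90,90,90])
"
```

```text
t 8.6 ang -6.9 r 30.14 xy 29.92 -3.6 z 175.0 Frad 3.1 Ftan -9.7 Fz -0.3 w 13.4 rot [-179.6   -0.     7.5]
[14, 28, 40, 50, 60] [[-0.9, 7.3], [-3.5, 14.1], [-7.0, 19.3], [-10.7, 23.0], [-15.0, 26.0]]
[69, 76, 82, 86, 88] [[-4.2, 2.0], [-7.7, 3.1], [-10.8, 3.7], [-12.9, 3.9], [-14.0, 4.0]]
[89, 89.5, 90, 90, 90] [[-0.5, 0.0], [-0.8, 0.0], [-1.0, 0.0], [-1.0, 0.0], [-1.0, 0.0]]
```

Request:
drive_tool([
  [1,[-0.9,7.3,0],[0,0,0]],
  [1,[-3.5,14.1,0],[0,0,0]],
  [1,[-7,19.3,0],[0,0,0]],
  [1,[-10.7,23,0],[0,0,0]],
  [1,[-15,26,0],[0,0,0]],
])

```text
time_s: 9.1
ee_pos: [677.7, -31.2, 175.0]
ee_rot: [-179.9, -0.2, 7.5]
force: [7.1, 9.2, -2.2]
gripper_width: 13.4
```

Request:
drive_tool([
  [1,[-4.2,2,0],[0,0,0]],
  [1,[-7.7,3.1,0],[0,0,0]],
  [1,[-10.8,3.7,0],[0,0,0]],
  [1,[-12.9,3.9,0],[0,0,0]],
  [1,[-14,4,0],[0,0,0]],
])

```text
time_s: 9.6
ee_pos: [664.4, -37.7, 175.0]
ee_rot: [-180.0, -0.2, 7.5]
force: [5.8, 5.3, -3.1]
gripper_width: 13.1
```

```bash
python3 -c "
from h import *
where()
f=env.grab_frame('scene')
u=proj(f,[660,0,190])[0].astype(int)
cv2.imwrite('pics/s5.png',cv2.resize(f['image'][max(0,u[1]-50):u[1]+50,u[0]-65:u[0]+65,::-1],None,fx=6,fy=6))
where()
"
```

```text
t 9.6 ang 85.5 r 29.86 xy 2.32 29.77 z 175.0 Frad -4.0 Ftan -6.8 Fz -3.1 w 13.1 rot [-180.    -0.2    7.5]
t 9.65 ang 85.8 r 29.88 xy 2.17 29.8 z 175.0 Frad -4.7 Ftan -7.6 Fz -3.0 w 13.6 rot [-180.    -0.2    7.5]
```

View pics/s5.png

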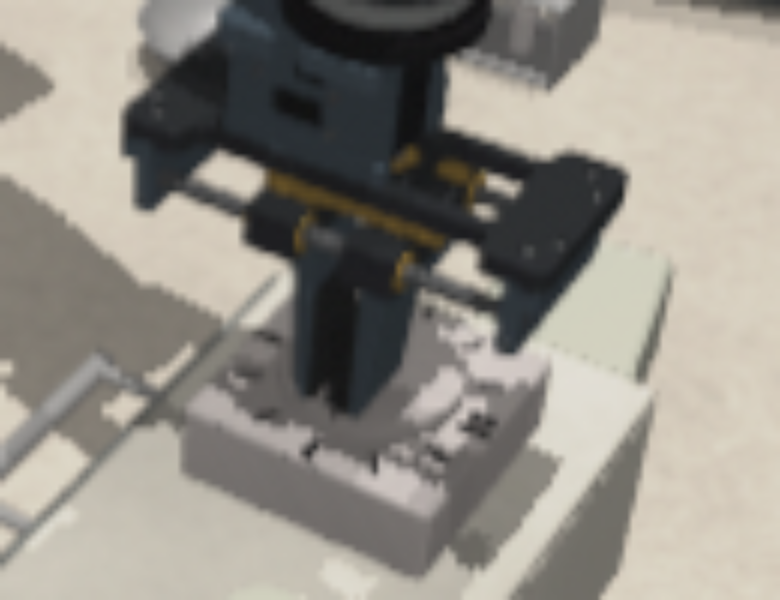

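The grip sits just short of 3 o'clock, at a measured 85.8°, with friction lag. I'll finish the approach slowly.

Request:
drive_tool([
  [1,[-0.7,0,0],[0,0,0]],
  [1,[-1.3,0,0],[0,0,0]],
  [1,[-1.8,0,0],[0,0,0]],
  [1,[-2.2,0,0],[0,0,0]],
  [1,[-2.2,0,0],[0,0,0]],
])

```text
time_s: 10.15
ee_pos: [662.5, -38.1, 175.0]
ee_rot: [-180.0, -0.3, 7.5]
force: [5.9, 5.1, -3.2]
gripper_width: 13.6
```

```bash
python3 -c "
from h import *
where()"
```

```text
t 10.15 ang 89.2 r 29.86 xy 0.4 29.86 z 175.0 Frad -4.2 Ftan -6.5 Fz -3.2 w 13.6 rot [-180.    -0.3    7.5]
```

Measured 89.2°, so 3 o'clock is reached. Now counter-clockwise.

Request:
drive_tool([
  [1,[10.4,-1.5,0],[0,0,0]],
  [1,[18.8,-5.7,0],[0,0,0]],
  [1,[25.4,-12.4,0],[0,0,0]],
  [1,[29.7,-20.7,0],[0,0,0]],
  [1,[31.2,-30,0],[0,0,0]],
])

```text
time_s: 10.65
ee_pos: [688.3, -7.1, 174.9]
ee_rot: [179.7, 0.0, 7.5]
force: [-2.2, -4.8, 1.2]
gripper_width: 13.2
```

Request:
drive_tool([
  [1,[-1.5,-9.3,0],[0,0,0]],
  [1,[-5.7,-17.6,0],[0,0,0]],
  [1,[-12.4,-24.3,0],[0,0,0]],
  [1,[-20.7,-28.5,0],[0,0,0]],
  [1,[-30,-30,0],[0,0,0]],
])

```text
time_s: 11.15
ee_pos: [657.0, 21.7, 175.0]
ee_rot: [180.0, -0.4, 7.5]
force: [5.7, -0.2, -2.9]
gripper_width: 13.5
```

Request:
drive_tool([
  [1,[-9.3,1.5,0],[0,0,0]],
  [1,[-17.6,5.7,0],[0,0,0]],
  [1,[-24.3,12.4,0],[0,0,0]],
  [1,[-28.5,20.7,0],[0,0,0]],
  [1,[-30,30,0],[0,0,0]],
])

```text
time_s: 11.65
ee_pos: [628.4, -10.5, 175.0]
ee_rot: [-179.8, -0.0, 7.5]
force: [1.8, 7.4, -0.8]
gripper_width: 13.4
```

Request:
drive_tool([
  [1,[1.5,9.3,0],[0,0,0]],
  [1,[5.7,17.6,0],[0,0,0]],
  [1,[12.4,24.3,0],[0,0,0]],
  [1,[20.7,28.5,0],[0,0,0]],
  [1,[30,30,0],[0,0,0]],
])

```text
time_s: 12.15
ee_pos: [659.8, -38.3, 174.9]
ee_rot: [-179.9, 0.4, 7.5]
force: [-9.1, 1.7, 4.9]
gripper_width: 13.2
```

Request:
drive_tool([
  [1,[7.3,-0.9,0],[0,0,0]],
  [1,[14.1,-3.5,0],[0,0,0]],
  [1,[19.3,-7,0],[0,0,0]],
  [1,[23,-10.7,0],[0,0,0]],
  [1,[26,-15,0],[0,0,0]],
])

```text
time_s: 12.65
ee_pos: [684.7, -22.6, 174.9]
ee_rot: [179.7, 0.2, 7.5]
force: [-5.3, -6.9, 2.3]
gripper_width: 13.2
```

```bash
python3 -c "
from h import *
where()
def arc(a0,A,r=30):
    a=np.radians(A);b=np.radians(a0);print(A,(r*np.c_[np.cos(a)-np.cos(b),np.sin(a)-np.sin(b)]).round(1).tolist())
arc(30,[20,10,1,-7,-14]);arc(-14,[-18,-22,-25,-27,-28])
"
```

```text
t 12.65 ang 35.5 r 29.98 xy 24.41 17.4 z 174.9 Frad -1.4 Ftan 8.5 Fz 2.3 w 13.2 rot [179.7   0.2   7.5]
[20, 10, 1, -7, -14] [[2.2, -4.7], [3.6, -9.8], [4.0, -14.5], [3.8, -18.7], [3.1, -22.3]]
[-18, -22, -25, -27, -28] [[-0.6, -2.0], [-1.3, -4.0], [-1.9, -5.4], [-2.4, -6.4], [-2.6, -6.8]]
```

Request:
drive_tool([
  [1,[2.2,-4.7,0],[0,0,0]],
  [1,[3.6,-9.8,0],[0,0,0]],
  [1,[4,-14.5,0],[0,0,0]],
  [1,[3.8,-18.7,0],[0,0,0]],
  [1,[3.1,-22.3,0],[0,0,0]],
])

```text
time_s: 13.15
ee_pos: [687.3, -0.6, 174.9]
ee_rot: [179.6, -0.1, 7.5]
force: [1.4, -7.0, 0.1]
gripper_width: 13.5
```

Request:
drive_tool([
  [1,[-0.6,-2,0],[0,0,0]],
  [1,[-1.3,-4,0],[0,0,0]],
  [1,[-1.9,-5.4,0],[0,0,0]],
  [1,[-2.4,-6.4,0],[0,0,0]],
  [1,[-2.6,-6.8,0],[0,0,0]],
])

```text
time_s: 13.65
ee_pos: [684.5, 6.4, 175.0]
ee_rot: [179.7, -0.2, 7.5]
force: [2.9, -6.1, -2.0]
gripper_width: 13.3
```

```bash
python3 -c "
from h import *
where()
f=env.grab_frame('scene')
u=proj(f,[660,0,190])[0].astype(int)
cv2.imwrite('pics/s6.png',cv2.resize(f['image'][max(0,u[1]-50):u[1]+50,u[0]-65:u[0]+65,::-1],None,fx=6,fy=6))
where()
"
```

```text
t 13.65 ang -22.1 r 30.23 xy 28.01 -11.37 z 175.0 Frad -0.5 Ftan 6.7 Fz -2.0 w 13.3 rot [179.7  -0.2   7.5]
t 13.7 ang -22.2 r 30.26 xy 28.01 -11.45 z 175.0 Frad -0.3 Ftan 5.5 Fz -1.6 w 13.3 rot [179.7  -0.2   7.5]
```

View pics/s6.png

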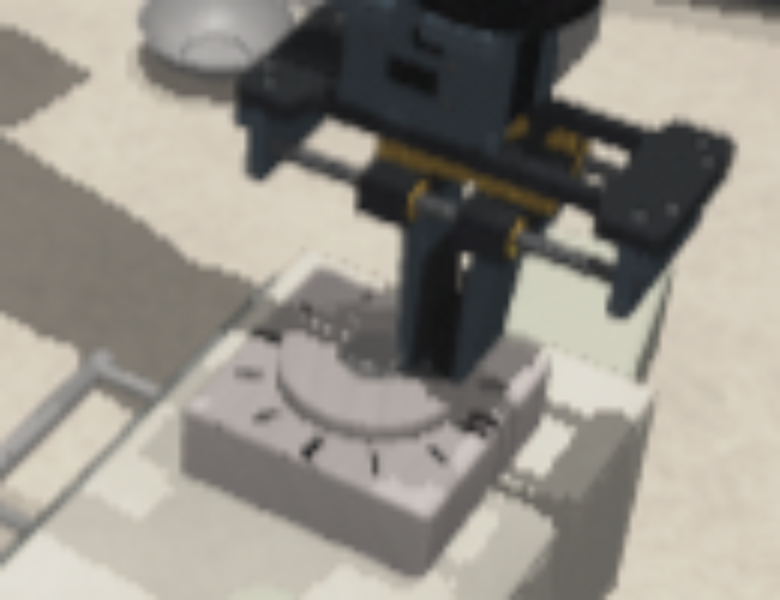

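Measured −22°, with friction lag. I'll go on slowly to −30°, which is 11 o'clock.

Request:
drive_tool([
  [1,[-0.5,-1,0],[0,0,0]],
  [1,[-1,-2,0],[0,0,0]],
  [1,[-1.5,-2.8,0],[0,0,0]],
  [1,[-1.9,-3.4,0],[0,0,0]],
  [1,[-1.9,-3.4,0],[0,0,0]],
])

```text
time_s: 14.2
ee_pos: [682.1, 10.1, 175.0]
ee_rot: [179.7, -0.2, 7.5]
force: [3.4, -4.3, -1.7]
gripper_width: 13.9
```

```bash
python3 -c "
from h import *
where()"
```

```text
t 14.2 ang -30.3 r 30.29 xy 26.15 -15.28 z 175.0 Frad 0.0 Ftan 5.5 Fz -1.7 w 13.9 rot [179.7  -0.2   7.5]
```

Measured −30.3°, 11 o'clock. Now clockwise and gently: first to command 0°, where no stop is possible yet, then in 4 mm steps while feeling the force.

Request:
drive_tool([
  [1,[1.9,3.4,0],[0,0,0]],
  [1,[3.6,7.2,0],[0,0,0]],
  [1,[4.7,11.3,0],[0,0,0]],
  [1,[5.3,14.9,0],[0,0,0]],
  [1,[5.4,17.5,0],[0,0,0]],
])

```text
time_s: 14.7
ee_pos: [687.8, -2.6, 174.9]
ee_rot: [-179.8, 0.0, 7.5]
force: [-0.3, 5.7, 1.7]
gripper_width: 13.6
```

```bash
python3 -c "
from h import *
where()
def arc(a0,A,r=30):
    a=np.radians(A);b=np.radians(a0);print(A,(r*np.c_[np.cos(a)-np.cos(b),np.sin(a)-np.sin(b)]).round(1).tolist())
for k in range(0,144,8): arc(k,[k+2,k+4,k+6,k+8,k+8])
"
```

```text
t 14.7 ang -3.8 r 30.14 xy 30.07 -2.02 z 174.9 Frad 0.8 Ftan -5.7 Fz 1.7 w 13.6 rot [-179.8    0.     7.5]
[2, 4, 6, 8, 8] [[-0.0, 1.0], [-0.1, 2.1], [-0.2, 3.1], [-0.3, 4.2], [-0.3, 4.2]]
[10, 12, 14, 16, 16] [[-0.2, 1.0], [-0.4, 2.1], [-0.6, 3.1], [-0.9, 4.1], [-0.9, 4.1]]
[18, 20, 22, 24, 24] [[-0.3, 1.0], [-0.6, 2.0], [-1.0, 3.0], [-1.4, 3.9], [-1.4, 3.9]]
[26, 28, 30, 32, 32] [[-0.4, 0.9], [-0.9, 1.9], [-1.4, 2.8], [-2.0, 3.7], [-2.0, 3.7]]
[34, 36, 38, 40, 40] [[-0.6, 0.9], [-1.2, 1.7], [-1.8, 2.6], [-2.5, 3.4], [-2.5, 3.4]]
[42, 44, 46, 48, 48] [[-0.7, 0.8], [-1.4, 1.6], [-2.1, 2.3], [-2.9, 3.0], [-2.9, 3.0]]
[50, 52, 54, 56, 56] [[-0.8, 0.7], [-1.6, 1.3], [-2.4, 2.0], [-3.3, 2.6], [-3.3, 2.6]]
[58, 60, 62, 64, 64] [[-0.9, 0.6], [-1.8, 1.1], [-2.7, 1.6], [-3.6, 2.1], [-3.6, 2.1]]
[66, 68, 70, 72, 72] [[-0.9, 0.4], [-1.9, 0.9], [-2.9, 1.2], [-3.9, 1.6], [-3.9, 1.6]]
[74, 76, 78, 80, 80] [[-1.0, 0.3], [-2.0, 0.6], [-3.0, 0.8], [-4.1, 1.0], [-4.1, 1.0]]
[82, 84, 86, 88, 88] [[-1.0, 0.2], [-2.1, 0.3], [-3.1, 0.4], [-4.2, 0.4], [-4.2, 0.4]]
[90, 92, 94, 96, 96] [[-1.0, 0.0], [-2.1, 0.0], [-3.1, -0.1], [-4.2, -0.1], [-4.2, -0.1]]
[98, 100, 102, 104, 104] [[-1.0, -0.1], [-2.1, -0.3], [-3.1, -0.5], [-4.1, -0.7], [-4.1, -0.7]]
[106, 108, 110, 112, 112] [[-1.0, -0.3], [-2.0, -0.6], [-3.0, -0.9], [-4.0, -1.3], [-4.0, -1.3]]
[114, 116, 118, 120, 120] [[-1.0, -0.4], [-1.9, -0.9], [-2.8, -1.3], [-3.8, -1.8], [-3.8, -1.8]]
[122, 124, 126, 128, 128] [[-0.9, -0.5], [-1.8, -1.1], [-2.6, -1.7], [-3.5, -2.3], [-3.5, -2.3]]
[130, 132, 134, 136, 136] [[-0.8, -0.7], [-1.6, -1.3], [-2.4, -2.1], [-3.1, -2.8], [-3.1, -2.8]]
[138, 140, 142, 144, 144] [[-0.7, -0.8], [-1.4, -1.6], [-2.1, -2.4], [-2.7, -3.2], [-2.7, -3.2]]
```

Request:
drive_tool([
  [1,[0,1,0],[0,0,0]],
  [1,[-0.1,2.1,0],[0,0,0]],
  [1,[-0.2,3.1,0],[0,0,0]],
  [1,[-0.3,4.2,0],[0,0,0]],
  [1,[-0.3,4.2,0],[0,0,0]],
])

```text
time_s: 15.2
ee_pos: [688.3, -8.8, 174.9]
ee_rot: [-180.0, -0.0, 7.5]
force: [-0.7, 5.4, -0.3]
gripper_width: 12.7
```

```bash
python3 -c "
from h import *
where()"
```

```text
t 15.2 ang 8.0 r 30.11 xy 29.82 4.2 z 174.9 Frad -0.8 Ftan -5.4 Fz -0.3 w 12.7 rot [-180.    -0.     7.5]
```

Request:
drive_tool([
  [1,[-0.2,1,0],[0,0,0]],
  [1,[-0.4,2.1,0],[0,0,0]],
  [1,[-0.6,3.1,0],[0,0,0]],
  [1,[-0.9,4.1,0],[0,0,0]],
  [1,[-0.9,4.1,0],[0,0,0]],
])

```text
time_s: 15.7
ee_pos: [687.9, -13.4, 174.9]
ee_rot: [180.0, -0.0, 7.5]
force: [1.2, 3.9, 1.0]
gripper_width: 13.4
```

```bash
python3 -c "
from h import *
where()"
```

```text
t 15.7 ang 16.9 r 30.08 xy 28.79 8.72 z 174.9 Frad 0.6 Ftan -4.0 Fz 1.0 w 13.4 rot [180.   -0.    7.5]
```

Request:
drive_tool([
  [1,[-0.3,1,0],[0,0,0]],
  [1,[-0.6,2,0],[0,0,0]],
  [1,[-1,3,0],[0,0,0]],
  [1,[-1.4,3.9,0],[0,0,0]],
  [1,[-1.4,3.9,0],[0,0,0]],
])

```text
time_s: 16.2
ee_pos: [686.9, -17.4, 174.9]
ee_rot: [180.0, -0.0, 7.5]
force: [1.6, 4.0, -0.0]
gripper_width: 13.2
```

```bash
python3 -c "
from h import *
where()"
```

```text
t 16.2 ang 24.7 r 30.04 xy 27.3 12.53 z 174.9 Frad 0.3 Ftan -4.3 Fz -0.0 w 13.2 rot [180.   -0.    7.5]
```

Request:
drive_tool([
  [1,[-0.4,0.9,0],[0,0,0]],
  [1,[-0.9,1.9,0],[0,0,0]],
  [1,[-1.4,2.8,0],[0,0,0]],
  [1,[-2,3.7,0],[0,0,0]],
  [1,[-2,3.7,0],[0,0,0]],
])

```text
time_s: 16.7
ee_pos: [685.5, -21.1, 175.0]
ee_rot: [180.0, -0.0, 7.5]
force: [1.8, 4.5, 0.4]
gripper_width: 13.0
```

```bash
python3 -c "
from h import *
where()"
```

```text
t 16.7 ang 32.3 r 30.02 xy 25.38 16.03 z 175.0 Frad -0.2 Ftan -4.8 Fz 0.4 w 13.0 rot [180.   -0.    7.5]
```

Request:
drive_tool([
  [1,[-0.6,0.9,0],[0,0,0]],
  [1,[-1.2,1.7,0],[0,0,0]],
  [1,[-1.8,2.6,0],[0,0,0]],
  [1,[-2.5,3.4,0],[0,0,0]],
  [1,[-2.5,3.4,0],[0,0,0]],
])

```text
time_s: 17.2
ee_pos: [683.2, -25.0, 174.9]
ee_rot: [180.0, 0.0, 7.5]
force: [1.5, 4.9, -0.7]
gripper_width: 13.3
```

```bash
python3 -c "
from h import *
where()"
```

```text
t 17.2 ang 40.9 r 29.99 xy 22.66 19.66 z 174.9 Frad -1.5 Ftan -4.9 Fz -0.7 w 13.3 rot [180.    0.    7.5]
```

Request:
drive_tool([
  [1,[-0.7,0.8,0],[0,0,0]],
  [1,[-1.4,1.6,0],[0,0,0]],
  [1,[-2.1,2.3,0],[0,0,0]],
  [1,[-2.9,3,0],[0,0,0]],
  [1,[-2.9,3,0],[0,0,0]],
])

```text
time_s: 17.7
ee_pos: [680.9, -28.1, 175.0]
ee_rot: [-180.0, -0.0, 7.5]
force: [1.9, 5.0, 0.2]
gripper_width: 13.1
```

```bash
python3 -c "
from h import *
where()"
```

```text
t 17.7 ang 48.3 r 29.97 xy 19.95 22.36 z 175.0 Frad -1.9 Ftan -5.1 Fz 0.2 w 13.1 rot [-180.    -0.     7.5]
```

Request:
drive_tool([
  [1,[-0.8,0.7,0],[0,0,0]],
  [1,[-1.6,1.3,0],[0,0,0]],
  [1,[-2.4,2,0],[0,0,0]],
  [1,[-3.3,2.6,0],[0,0,0]],
  [1,[-3.3,2.6,0],[0,0,0]],
])

```text
time_s: 18.2
ee_pos: [677.2, -31.6, 174.9]
ee_rot: [180.0, 0.1, 7.5]
force: [-1.4, 1.9, 2.0]
gripper_width: 13.4
```

```bash
python3 -c "
from h import *
where()"
```

```text
t 18.2 ang 58.1 r 29.92 xy 15.79 25.41 z 174.9 Frad -2.3 Ftan -0.1 Fz 2.0 w 13.4 rot [1.8e+02 1.0e-01 7.5e+00]
```

Request:
drive_tool([
  [1,[-0.9,0.6,0],[0,0,0]],
  [1,[-1.8,1.1,0],[0,0,0]],
  [1,[-2.7,1.6,0],[0,0,0]],
  [1,[-3.6,2.1,0],[0,0,0]],
  [1,[-3.6,2.1,0],[0,0,0]],
])

```text
time_s: 18.7
ee_pos: [674.5, -33.6, 175.0]
ee_rot: [-180.0, -0.0, 7.5]
force: [0.2, 3.1, 2.0]
gripper_width: 13.1
```

```bash
python3 -c "
from h import *
where()"
```

```text
t 18.7 ang 64.5 r 29.92 xy 12.9 27.0 z 175.0 Frad -2.5 Ftan -1.9 Fz 2.0 w 13.1 rot [-180.    -0.     7.5]
```

Request:
drive_tool([
  [1,[-0.9,0.4,0],[0,0,0]],
  [1,[-1.9,0.9,0],[0,0,0]],
  [1,[-2.9,1.2,0],[0,0,0]],
  [1,[-3.9,1.6,0],[0,0,0]],
  [1,[-3.9,1.6,0],[0,0,0]],
])

```text
time_s: 19.2
ee_pos: [672.6, -34.8, 175.0]
ee_rot: [-179.9, -0.2, 7.5]
force: [4.1, 6.0, -1.8]
gripper_width: 12.9
```

```bash
python3 -c "
from h import *
where()"
```

```text
t 19.2 ang 68.8 r 29.95 xy 10.83 27.93 z 175.0 Frad -3.3 Ftan -6.5 Fz -1.8 w 12.9 rot [-179.9   -0.2    7.5]
```

Request:
drive_tool([
  [1,[-0.5,0.2,0],[0,0,0]],
  [1,[-1,0.3,0],[0,0,0]],
  [1,[-1.5,0.5,0],[0,0,0]],
  [1,[-2,0.6,0],[0,0,0]],
  [1,[-2,0.6,0],[0,0,0]],
])

```text
time_s: 19.7
ee_pos: [671.8, -35.2, 175.0]
ee_rot: [-179.9, -0.4, 7.5]
force: [7.3, 7.2, -3.1]
gripper_width: 13.5
```

```bash
python3 -c "
from h import *
where()"
```

```text
t 19.7 ang 70.5 r 29.92 xy 9.99 28.2 z 175.0 Frad -3.1 Ftan -9.7 Fz -3.1 w 13.5 rot [-179.9   -0.4    7.5]
```

Request:
drive_tool([
  [1,[-0.4,0.1,0],[0,0,0]],
  [1,[-0.8,0.2,0],[0,0,0]],
  [1,[-1.2,0.3,0],[0,0,0]],
  [1,[-1.2,0.3,0],[0,0,0]],
  [1,[-1.2,0.3,0],[0,0,0]],
])

```text
time_s: 20.2
ee_pos: [671.3, -35.4, 175.0]
ee_rot: [-179.9, -0.5, 7.5]
force: [8.3, 8.1, -3.5]
gripper_width: 13.4
```

```bash
python3 -c "
from h import *
where()"
```

```text
t 20.2 ang 71.6 r 29.92 xy 9.46 28.39 z 175.0 Frad -3.7 Ftan -11.0 Fz -3.5 w 13.4 rot [-179.9   -0.5    7.5]
```

The stop is felt: over the last 3.3 mm of command the grip moved only about 1.5 mm, and the force rose springily from 6.5 to 11 N. I'll stop pushing, relax slightly and let go.

Request:
drive_tool([
  [1,[1,-0.3,0],[0,0,0]],
  [0.5,[1.5,-0.4,0],[0,0,0]],
  [0,[1.5,-0.4,0],[0,0,0]],
  [0,[1.5,-0.4,0],[0,0,0]],
  [0,[1.5,-0.4,0],[0,0,0]],
])

```text
time_s: 20.7
ee_pos: [668.9, -37.3, 174.9]
ee_rot: [179.9, 0.0, 7.5]
force: [0.8, 0.2, -0.1]
gripper_width: 42.6
```

Request:
drive_tool([
  [0,[0,0,0],[0,0,0]],
  [0,[0,0,-15],[0,0,0]],
  [0,[0,0,-40],[0,0,0]],
  [0,[0,0,-65],[0,0,0]],
  [0,[0,0,-80],[0,0,0]],
])

```text
time_s: 21.2
ee_pos: [669.8, -36.8, 257.3]
ee_rot: [179.9, -0.2, 7.5]
force: [0.1, 0.6, 0.2]
gripper_width: 82.3
```

```bash
python3 -c "
from h import *
where()
f=env.grab_frame('scene')
u=proj(f,[660,0,190])[0].astype(int)
cv2.imwrite('pics/s7.png',cv2.resize(f['image'][max(0,u[1]-50):u[1]+50,u[0]-65:u[0]+65,::-1],None,fx=6,fy=6))
cc=C-40*cy; H=cc-145*cx; print('handle',H)
"
```

```text
t 21.2 ang 75.3 r 30.6 xy 7.77 29.6 z 257.3 Frad -0.6 Ftan -0.3 Fz 0.2 w 82.3 rot [179.9  -0.2   7.5]
handle [519.66154279 -67.08409233]
```

View pics/s7.png

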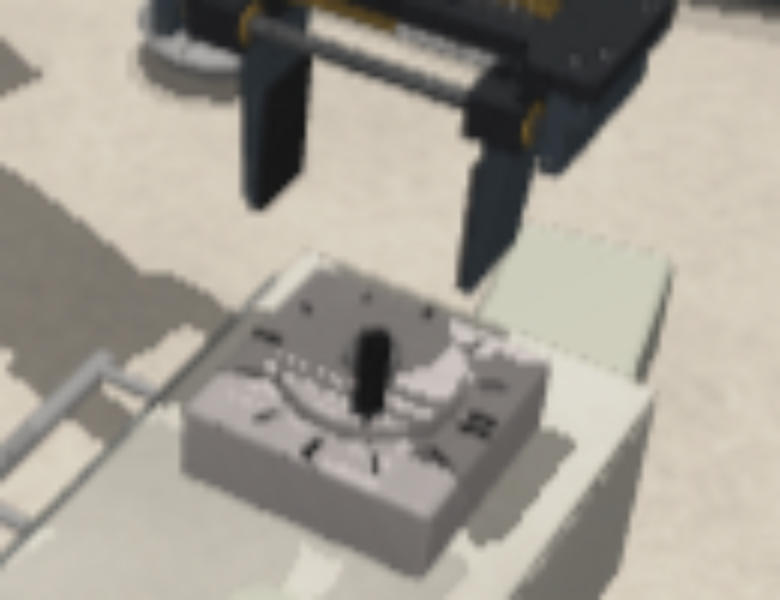

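The dial grip stands a little past 2 o'clock (~(372,370) in the crop) and the fingers are clear. Now I'll go to the handle, tilted 30° so that the gripper body stays away from the cabinet.

```bash
cat >> h.py <<'E'
H=C-40*cy-145*cx
def hp(d): # TCP with grasp point d mm short of bar along approach, tilt 30
    a=np.array([.5*cx[0],.5*cx[1],-.866]); return np.array([*H,82])+(19-d)*a
E
python3 -c "
from h import *
plan(hp(130),[180,-30,7.5])"
```

```text
t 21.25 ee [670.7 -36.9 259.6] [179.9  -0.4   7.5] F [0.8 0.4 1.8] w 86.3
shift [-209.7   10.1   80.1] rot [0.002 0.517 0.   ]
```

Request:
drive_tool([
  [0,[-30,1,0],[0,0,0]],
  [0,[-75,3,0],[0,0.13,0]],
  [0,[-120,5,10],[0,0.26,0]],
  [0.3,[-165,8,30],[0,0.39,0]],
  [0.65,[-195,10,65],[0,0.517,0]],
])

```text
time_s: 21.75
ee_pos: [480.6, -68.4, 197.0]
ee_rot: [-179.7, -28.5, 7.7]
force: [1.3, 1.6, -0.9]
gripper_width: 77.7
```

Request:
drive_tool([
  [0.65,[0,0,0],[0,0,0]],
  [0.65,[0,0,0],[0,0,0]],
  [0.65,[0,0,0],[0,0,0]],
  [0.65,[0,0,0],[0,0,0]],
  [0.65,[0,0,0],[0,0,0]],
])

```text
time_s: 22.25
ee_pos: [487.4, -68.8, 198.9]
ee_rot: [-179.7, -28.3, 7.8]
force: [0.4, 0.1, -0.4]
gripper_width: 38.0
```

```bash
python3 -c "
from h import *
plan(hp(100),[180,-30,7.5])
print(env.state()['qpos'])
f=env.grab_frame('top')
cv2.imwrite('pics/t8.png',cv2.resize(f['image'][90:290,220:420,::-1],None,fx=3,fy=3))
"
```

```text
t 22.25 ee [487.4 -68.8 198.9] [-179.7  -28.3    7.8] F [ 0.4  0.1 -0.4] w 38.0
shift [-29.6   2.7  37.2] rot [-0.009  0.029  0.005]
[-1.75791946e+01 -1.11801860e-01  1.21349090e+02  2.14754014e+01
  3.48188061e+01 -4.06001585e+01]
```

View pics/t8.png

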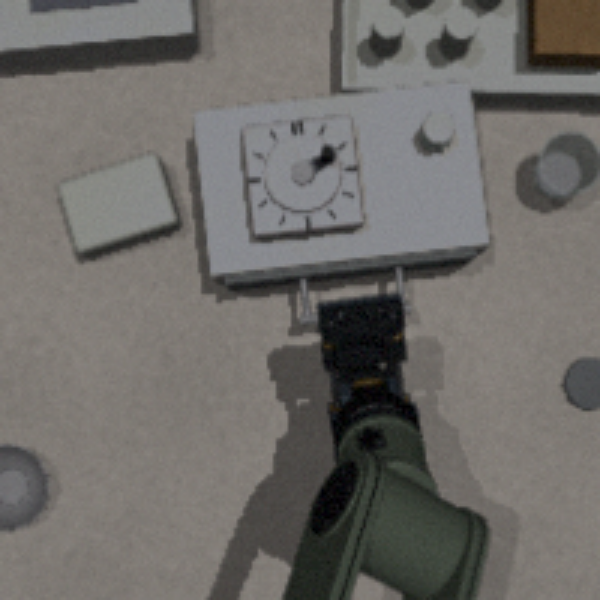

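The top view shows the gripper in front of the handle, and the dial grip at about 2 o'clock. Joint 5 is fairly small with this tilt, so I'll use 15° instead, which still clears the housing.

```bash
cat >> h.py <<'E'
def hp(d,t=15):
    t=np.radians(t); a=np.array([np.sin(t)*cx[0],np.sin(t)*cx[1],-np.cos(t)]); return np.array([*H,82])+(19-d)*a
E
python3 -c "
from h import *
plan(hp(70),[180,-15,7.5])"
```

```text
t 22.3 ee [486.8 -68.6 198.4] [-179.6  -28.3    7.8] F [-1.1 -0.3 -0.2] w 34.6
shift [-14.6   3.3  68.4] rot [-0.008 -0.232  0.006]
```

Request:
drive_tool([
  [0.65,[-3,0.5,12],[0,-0.08,0]],
  [0.65,[-6,1.5,26],[-0.002,-0.16,0.002]],
  [0.65,[-9,2,42],[-0.008,-0.232,0.006]],
  [0.65,[-12,3,58],[-0.008,-0.232,0.006]],
  [0.65,[-14.6,3.3,68.4],[-0.008,-0.232,0.006]],
])

```text
time_s: 22.8
ee_pos: [505.8, -68.3, 129.1]
ee_rot: [-179.9, -14.9, 7.5]
force: [-0.3, -0.5, -1.4]
gripper_width: 32.2
```

Request:
drive_tool([
  [0.65,[0,0,0],[0,0,0]],
  [0.65,[0,0,0],[0,0,0]],
  [0.65,[0,0,0],[0,0,0]],
  [0.65,[0,0,0],[0,0,0]],
  [0.65,[0,0,0],[0,0,0]],
])

```text
time_s: 23.3
ee_pos: [504.6, -68.8, 130.7]
ee_rot: [-179.9, -15.0, 7.4]
force: [-0.3, -0.6, -0.7]
gripper_width: 31.9
```

```bash
python3 -c "
from h import *
plan(hp(0),[180,-15,7.5])
print(env.state()['qpos'])
f=env.grab_frame('scene')
cv2.imwrite('pics/s9.png',cv2.resize(f['image'][130:300,220:400,::-1],None,fx=3.5,fy=3.5))
"
```

```text
t 23.3 ee [504.6 -68.8 130.7] [-179.9  -15.     7.4] F [-0.3 -0.6 -0.7] w 31.9
shift [ 2.1  0.3 70. ] rot [-0.001  0.001 -0.002]
[-12.40414403  10.25528734 116.13670091   7.95155495  39.77796279
 -25.30425259]
```

View pics/s9.png

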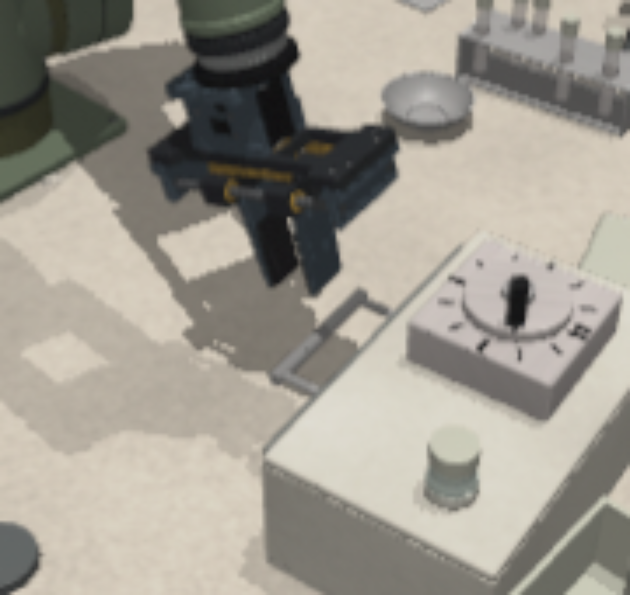

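The fingers are open about 32 mm, above and in line with the middle of the handle bar (bar at about (320,335)). I'll go down over it.

Request:
drive_tool([
  [0.65,[0.5,0,12],[0,0,0]],
  [0.65,[1,0,28],[0,0,0]],
  [0.65,[2.1,0.3,44],[0,0,0]],
  [0.65,[2.1,0.3,59],[0,0,0]],
  [0.65,[2.1,0.3,69],[0,0,0]],
])

```text
time_s: 23.85
ee_pos: [523.7, -66.1, 62.1]
ee_rot: [-179.9, -14.8, 7.4]
force: [-0.1, -0.2, -0.1]
gripper_width: 32.3
```

Request:
drive_tool([
  [0.75,[0,0,0],[0,0,0]],
  [1,[0,0,0],[0,0,0]],
  [1,[0,0,0],[0,0,0]],
  [1,[0,0,0],[0,0,0]],
  [1,[0,0,0],[0,0,0]],
], squeeze=30)

```text
time_s: 24.35
ee_pos: [524.4, -66.3, 64.3]
ee_rot: [-179.9, -15.0, 7.4]
force: [-0.3, 0.8, -0.7]
gripper_width: 11.3
```

```bash
python3 -c "
from h import *
plan(hp(0),[180,-15,7.5])
print(env.state()['qpos'])
f=env.grab_frame('scene')
cv2.imwrite('pics/s10.png',cv2.resize(f['image'][130:300,220:400,::-1],None,fx=3.5,fy=3.5))
"
```

```text
t 24.35 ee [524.4 -66.3  64.3] [-179.9  -15.     7.4] F [-0.3  0.8 -0.7] w 11.3
shift [-0.   0.1  0.7] rot [-0.001  0.001 -0.002]
[-11.55125068  17.06031001 118.93497824   9.72223783  30.19846617
 -26.78229436]
```

View pics/s10.png

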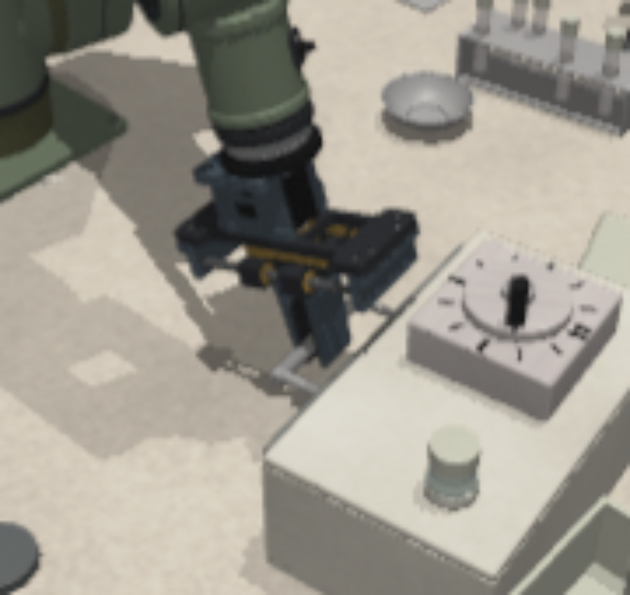

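The bar is gripped (opening 11–12 mm). I'll pull 8 mm first to test.

Request:
drive_tool([
  [1,[-1.9,0,-0.5],[0,0,0]],
  [1,[-3.9,0,-1],[0,0,0]],
  [1,[-5.8,0,-1.6],[0,0,0]],
  [1,[-7.7,0,-2.1],[0,0,0]],
  [1,[-7.7,0,-2.1],[0,0,0]],
])

```text
time_s: 24.9
ee_pos: [516.1, -67.4, 64.3]
ee_rot: [-179.9, -14.9, 7.4]
force: [-1.5, -0.6, 4.1]
gripper_width: 11.3
```

```bash
python3 -c "
from h import *
s=env.state();print((s['ee_pos']-hp(0))[:2]@cx,s['force'],s['gripper_width'],s['time_s'])
"
```

```text
-8.444766671468715 [-1.46527877 -0.58080419  4.11538855] 11.27832419330992 24.9
```

It's unlocked: the drawer follows at about 2 N. I'll pull on.

Request:
drive_tool([
  [1,[-7.7,0,-2.1],[0,0,0]],
  [1,[-17.4,0,-4.7],[0,0,0]],
  [1,[-27,0,-7.2],[0,0,0]],
  [1,[-36.7,0,-9.8],[0,0,0]],
  [1,[-44.4,0,-11.9],[0,0,0]],
])

```text
time_s: 25.4
ee_pos: [469.7, -73.4, 64.3]
ee_rot: [-179.9, -14.9, 7.4]
force: [1.4, 0.2, 4.5]
gripper_width: 11.5
```

Request:
drive_tool([
  [1,[-2,0,-0.5],[0,0,0]],
  [1,[-4,0,-1],[0,0,0]],
  [1,[-6,0,-1.6],[0,0,0]],
  [1,[-8,0,-2.1],[0,0,0]],
  [1,[-9,0,-2.4],[0,0,0]],
])

```text
time_s: 25.9
ee_pos: [464.7, -74.2, 64.5]
ee_rot: [-179.9, -15.3, 7.3]
force: [19.3, 10.4, -13.5]
gripper_width: 10.8
```

```bash
python3 -c "
from h import *
s=env.state();print((s['ee_pos']-hp(0))[:2]@cx,s['force'],s['gripper_width'],s['time_s'],s['qpos'])
"
```

```text
-60.30286820928637 [ 19.25884436  10.41799013 -13.52942247] 10.78601043595513 25.9 [-14.52801166  12.64898165 125.94454671  12.2745277   27.73497264
 -31.99477013]
```

The end stop is reached at 60.3 mm with a clear force rise. I'll relax and let go.

Request:
drive_tool([
  [1,[1,0,0.3],[0,0,0]],
  [0.9,[1.5,0,0.4],[0,0,0]],
  [0.65,[1.5,0,0.4],[0,0,0]],
  [0.65,[1.5,0,0.4],[0,0,0]],
  [0.65,[1.5,0,0.4],[0,0,0]],
])

```text
time_s: 26.4
ee_pos: [461.3, -74.0, 63.1]
ee_rot: [-179.9, -14.7, 7.4]
force: [-0.5, 0.0, -0.3]
gripper_width: 31.4
```

```bash
python3 -c "
from h import *
s=env.state();print((s['ee_pos']-hp(0))[:2]@cx,s['force'],s['gripper_width'],s['time_s'])
"
```

```text
-63.69426909806894 [-0.51867789  0.00921982 -0.33578922] 31.398311113900437 26.4
```

Request:
drive_tool([
  [0.65,[0,0,0],[0,0,0]],
  [0.65,[0,0,-10],[0,0,0]],
  [0.65,[0,0,-30],[0,0,0]],
  [0.65,[0,0,-55],[0,0,0]],
  [0.65,[0,0,-80],[0,0,0]],
])

```text
time_s: 26.9
ee_pos: [441.7, -77.1, 142.5]
ee_rot: [-179.9, -14.9, 7.4]
force: [0.4, 0.1, -0.3]
gripper_width: 32.0
```

Request:
drive_tool([
  [0.65,[-20,0,-20],[0,0,0]],
  [0.65,[-45,0,-40],[0,0,0]],
  [0.65,[-60,0,-60],[0,0,0]],
  [0.65,[-60,0,-60],[0,0,0]],
  [0.65,[-60,0,-60],[0,0,0]],
])

```text
time_s: 27.4
ee_pos: [369.9, -86.8, 184.5]
ee_rot: [-180.0, -15.0, 7.4]
force: [-0.3, -0.5, -0.1]
gripper_width: 31.9
```

```bash
python3 -c "
from h import *
s=env.state();print(s['ee_pos'],s['force'],s['time_s'])
f=env.grab_frame('scene');g=env.grab_frame('top')
cv2.imwrite('pics/s11.png',f['image'][:,:,::-1])
cv2.imwrite('pics/t11.png',cv2.resize(g['image'][90:290,220:420,::-1],None,fx=3,fy=3))
E=[[*(H-d*cx+s*60*cy),82] for d in(0,60) for s in(1,-1)]
print(proj(f,E).round(1),proj(g,E).round(1))
"
```

```text
[369.94359678 -86.81669483 184.5181575 ] [-0.3483016  -0.48455087 -0.05719493] 27.4
[[323.1 213.5]
 [298.2 238.3]
 [305.7 205.8]
 [280.1 229.5]] [[319.8 196.4]
 [356.5 192.2]
 [321.9 214.8]
 [358.7 210.6]]
```

View pics/s11.png

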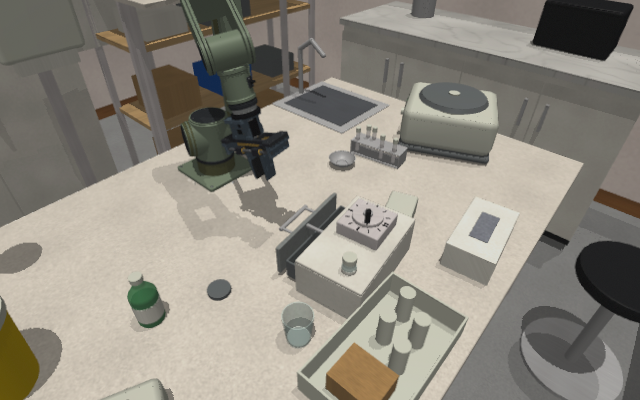

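View pics/t11.png

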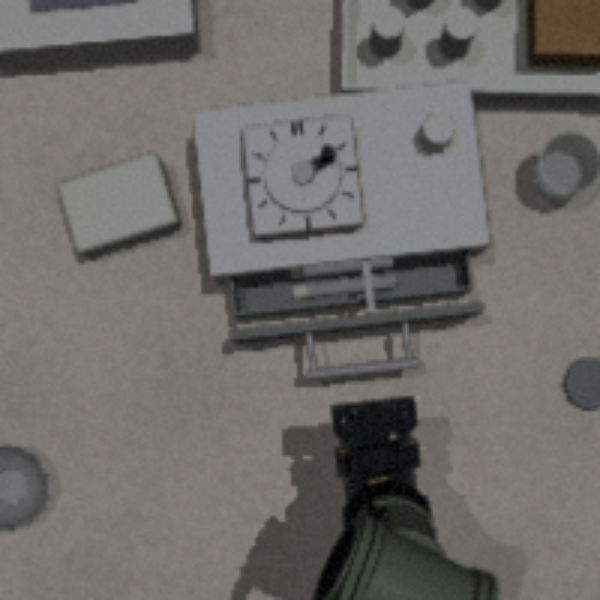

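In the top view the handle ends are at about (322,215) and (359,212), where a 60 mm opening puts them. The other things stand where they did, and the gripper is clear. Handing in.

```bash
python3 -c "
from h import *
print(env.job_done(), env.state()['time_s'])"
```

```text
the job is handed in; nothing more can be done
the job is handed in; nothing more can be done
```

The drawer is unlocked, fully open and let go, and the job was handed in at about 27.5 s of the 70 s allowed.

- **Dial, clockwise:** I turned the crank from about 10 o'clock through 2.4 turns and stopped at three o'clock, measured 89.2° from 12.
- **Dial, counter-clockwise:** I turned back past three o'clock once more and stopped at eleven, measured −30.3°.
- **Dial, to the stop:** I turned clockwise in small steps and felt the springy stop at about 69–71°. The peak push read was about 11 N along the turn, against the 20 N limit; I then relaxed and let go.
- **Drawer:** I pulled it by the handle until it met its end at 60.3 mm, with about 22 N on the wrist sideways (26 N in all), then released it and backed off.

**Last checks:** The top picture shows the handle ends within about 1.5 pixels of where a 60 mm opening puts them. The jar and the other things look unmoved, and the tool force reads about zero.

**What disagreed:**
- The tool lagged its command by up to about 6° while turning. I corrected both dial stops from measured positions, so those angles come from the arm, not from a picture.
- The gripper sat about 5 mm off on its way to the dial grip and was corrected before it closed.
- When I let go of the handle, the tool reading jumped to 63.7 mm as the arm relaxed. I read that as the arm moving and not the drawer.

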